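Lock the filter cartridge into the vapour-filter station

TASK

Fit the white filter cartridge into the round bayonet socket of the filter station: find the slots in the socket's rim with its two lugs, push it fully down against the spring and turn it clockwise (seen from above) to the stop so that it stays locked by itself. Then swing the forked latch down over the end of the cartridge's handle bar until it is fully closed, and let go of everything. Do not shift or knock over the jar, the beaker or the solvent bottle.

Things in the scene. Friction and masses are not known exactly. Their poses are not given: they have to be found in the camera images.
- cartridge: Filter cartridge, 0.2 to 0.4 kg, upright on the bench, 115 mm tall. Origin: centre of its underside, z up. A grey spigot 54 mm in diameter, 30 mm tall (foot tapered to 46 mm over 6 mm) carries two lugs; above it a white can 80 mm in diameter from 30 to 85 mm; on top a straight handle bar along x. The same after a half turn.
- bar (a point): Top centre of the cartridge's grey handle bar, 115 mm above its underside. The bar is 110 mm long (along x), 14 mm thick, 30 mm tall, and overhangs the can by 15 mm at both ends. Grip it across its thickness from above.
- lugs (a point): On the cartridge's axis at the lugs' mid height, 12 mm above its underside. The two lugs point along the cartridge's +x and -x, reach to 35 mm from the axis, are 16 mm wide, and span 7 to 17 mm above the underside.
- station: Filter station, fixed: a low white housing with a round collar, 116 mm across, whose socket opens upward. Origin: on the socket's axis at bench level, z up. The housing reaches 85 mm either way along x, -140 to +80 mm along y, and is 50 mm high. Locked direction: the cartridge's x parallel to the station's y, either way round, against fixed stops.
- socket (a point): Mouth of the socket, top of its metal rim, 90 mm up. Rim 10 mm thick, bore 58 mm, with two slots, across from one another, that pass the lugs with 6 degrees to spare each way. The rim's angle is NOT reported: to enter, the cartridge's x stands 60 (give or take 17) degrees counter-clockwise, from above, of the locked direction. Lugs resting on the rim: underside 83 mm up.
- seat (a point): On the socket's axis, 60 mm up: the cartridge's underside when fully down, can on rim. Through the slots it drops freely to 70 mm, then presses a spring plate (4 N rising to 10 N). Only within the last 3 mm does it turn, clockwise, beneath the rim. Let go when locked it rises to 63 mm, lugs against the rim; if not locked it rises more.
- latch (a joint): Forked steel latch arm, rad: 0 closed (level, pointing along the station's +y to the socket), growing as it is raised; starts open at 1.45 to 1.9 (1.57 is upright). Stiff hinge (0.08 N m; brief knocks of 10 to 20 N are felt while pushing it), stays where it is left. Closed, the prongs straddle the end of a locked cartridge's bar; if the bar is not fully turned they land on it.
- latch_hinge (a point): The latch's hinge line, parallel to the station's x axis, at y = -105 mm, 186 mm up, between two cheeks (34 mm over all) on a post that reaches to y = -125 mm.
- latch_tip (a point): Middle of the end of the latch arm, 57 mm from the hinge line. The arm is 8 mm thick and 20 mm wide, 37 mm wide over its last 20 mm, where two prongs 26 mm long, 25 mm apart inside, hang down. Closed, the arm's top is 190 mm up, its underside 4 mm above a locked cartridge's bar.
- jar: Bystander: amber glass jar with a black cap, 64 mm in diameter, 85 mm tall; origin under its centre.
- beaker: Bystander: open glass beaker, 68 mm across, 85 mm tall; origin under its centre.
- solvent_bottle: Bystander: closed white bottle, 68 mm in diameter, 170 mm tall; origin under its centre.
Not all that is in view belongs to the job. Several things look just like the cartridge: the one meant starts farthest to the robot's right.

How it is judged:
By the outcome, as a careful person would: the job done as asked, in the order asked, and still so for the second after the job is handed in, with the robot touching nothing.
It also fails if it takes over 61 s, if anything falls off the work surface, if the arm or the gripper's body presses on something with over 40 N, if the wrist force passes 120 N, or if a joint passes its speed limit or range.

ROBOT

A 6-joint arm with a two-finger parallel gripper is mounted at the origin on the work surface. World frame = base frame: x ahead of the robot, y to its left, z up, the work surface at z = 0. Lengths are in m, angles in degrees, forces in N, time in s.
With the tool pointing down it reaches from about 0.25 to 0.725 m from the base axis. Payload 9.7 kg.
Tool frame: the origin (TCP) lies at the very end of the fingers, on their centre line; the grasp point (between the pads) lies 19 mm behind it (bot.pinch_z is the distance from the TCP to the grasp point, in m); x points along the fingers, z is the direction in which the jaws open and shut, and the axes are right-handed (so a half turn about x gives the same grasp; the last joint's range is limited). The gripper opens to 85 mm and grips with 20 to 120 N. Pads are 22 mm wide; open, the fingers measure 114 mm over their backs; the gripper's body (76 mm by 85 mm) begins 54 mm behind the grasp point. The pads swing forward as they close: fully open they stand 13 mm farther back than shut.
Start: joints at [66.177, 4.979, 10.078, 95.1, 0, 90], TCP at [0.222, 0.503, 0.231] pointing down, gripper open.
Joint ranges: [-179.16, 179.16], [-48.56, 103.87], [-65.8, 70.77], [-126.05, 130.52], [-82.76, 87.17], [-180, 180]. Speed limits (degrees/s): [127.2, 127.2, 147.25, 180, 180, 180].

INTERFACE

Orientations are given as [roll, pitch, yaw] about the fixed x, y, z axes, in that order (R = Rz(yaw) Ry(pitch) Rx(roll)).
In Python, from workcell import bot gives the robot as it stands.
- The arm moves only by the tool play_rows, never from a script. Its argument "rows" is a list of rows, each a list of 3 entries, a list of its own where there are three numbers: the shift along the tool's x, y, z in cm, then the turn about the tool's x in degrees, then the finger opening in cm, from 0 to 8.54. A call has 1 to 12 rows; each row is the pose to reach, as a shift and turn from the pose commanded when the call began, along the tool's axes at that moment; what a row does not reach only later rows make up. A row lasts 1/12 s, in which the tool goes at most 41.7 mm and 7.16 degrees, less where a joint would pass 70% of its speed; a pose out of reach is approached as far as the arm can. A call with a gripper value outside its range is refused whole. The fingers move at their own pace and stop on an object; "squeeze" is the grip in N (left out, the last holds). Time passes only in rows, so rows that repeat a pose let the fingers close. It gives the time, the measured TCP pose, the force and the opening at its end, in the units of the state.
- bot.get_obs(): the state, without advancing time (a new reading comes with each control period).
- bot.camera(name): name is "side" or "top" or "wrist"; returns (picture, depth): 420x560x3 uint8, blue, green, red; 420x560 float32, m along the optical axis (not along the pixel's ray), 0 where there is no reading.
- bot.camera_model(name): a dict with "fx", "fy", "cx", "cy" (pixels), "origin" and "attitude" of the camera in the world; the wrist camera has in their place "mount" (4x4, takes a point from camera to tool coordinates, whose origin is the TCP and whose axes are the tool frame's). Camera axes: x right, y down, z forward; pixel columns grow to the right and rows downward; lengths in m; the calibration is good to about 2 mm. A picture is of the moment at which its call begins: read the wrist's pose just before it. camera_model takes no time and is no camera call.
- bot.job_done(): hands the job in, once; it reports no verdict.
The state is a dict: "time": time; "q": joint angles; "qd": joint speeds; "joint_efforts": joint torques, N m; "ee_pos": TCP position; "tcp_rot": TCP orientation; "wrist_force": force on the tool from outside, world axes, zero at the start; "torque": the same for the moment, N m; "opening": finger opening in m.
Only numpy, scipy, OpenCV 4.12 (cv2) and the standard library are available. Lean on these libraries where they do the work, as an engineer would, in place of code of your own. Each camera call takes 0.05 s, during which the arm holds its last target.

## Working session

There is one attempt and no reset: what is moved stays moved. The work goes in short steps, Python scripts to look and compute and a tool call to move; the robot and the scene stay as the last step left them, time stands still between calls to the robot, and variables do not carry over. Pictures are saved under pics/ and viewed, and the job is handed in when it is done.

Besides the shell and the picture viewer there is one more tool, called as a command line: name --argument value ..., lists and objects as JSON in quotes. play_rows: Moves the arm, as the interface text tells. Its arguments: {"type":"object","properties":{"rows":{"type":"array"},"squeeze":{"type":"number"}},"required":["rows"]}

```bash
ls; mkdir -p pics; python3 - <<'E'
from workcell import bot
import cv2, numpy as np
o=bot.get_obs(); print(o)
for n in ("side","top"):
    im,d=bot.camera(n); cv2.imwrite(f"pics/{n}0.png",im); np.savez(f"{n}0.npz",im=im,d=d); print(n,bot.camera_model(n))
print(bot.camera_model("wrist"), bot.pinch_z)
E
```

```text
pics
{'time': 0.0, 'q': array([ 6.61755897e+01,  5.01147573e+00,  1.00324499e+01,  9.50992737e+01,
       -1.11169537e-03,  9.00018403e+01]), 'qd': array([-0.12731614, -0.04149624, -0.034971  , -0.00795677,  0.04261412,
        0.0580237 ]), 'joint_efforts': array([-2.00036018e-03, -5.20387530e+01,  4.64803183e+01,  1.61991088e-02,
        1.48387363e-05,  1.43624845e-05]), 'ee_pos': array([0.22207281, 0.50291235, 0.23056152]), 'tcp_rot': array([-179.1847301 ,   89.92169261, -113.01097995]), 'wrist_force': array([0.11157643, 0.42601514, 0.32073162]), 'torque': array([ 0.01848697,  0.00063934, -0.02234508]), 'opening': 0.08520120220775006}
side {'fx': 462.82931793334507, 'fy': 462.82931793334507, 'cx': 274.2886675844168, 'cy': 216.35589409417716, 'origin': array([-0.00942723, -0.54117105,  1.09065316]), 'attitude': array([-141.11316656,    0.15744672,  -38.5520767 ])}
top {'fx': 542.438217609286, 'fy': 542.438217609286, 'cx': 278.7713586087528, 'cy': 207.02017629182006, 'origin': array([0.27107857, 0.0578916 , 1.46921341]), 'attitude': array([-1.70678996e+02,  6.37415999e-03, -8.97014148e+01])}
{'fx': 372.9545685680413, 'fy': 372.9545685680413, 'cx': 278.15152324037854, 'cy': 214.2078417691497, 'mount': array([[ 2.17730406e-04, -3.13517049e-01,  9.49582546e-01,
        -1.43513001e-01],
       [-4.06781626e-04, -9.49582518e-01, -3.13516947e-01,
         8.12819383e-02],
       [ 9.99999894e-01, -3.18010560e-04, -3.34285963e-04,
         2.98215659e-04],
       [ 0.00000000e+00,  0.00000000e+00,  0.00000000e+00,
         1.00000000e+00]])} 0.0187
```

View pics/top0.png

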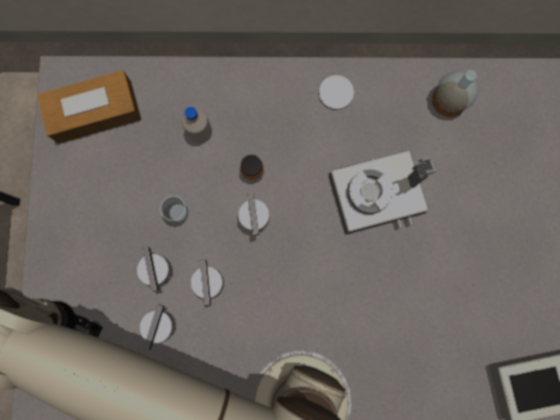

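View pics/side0.png

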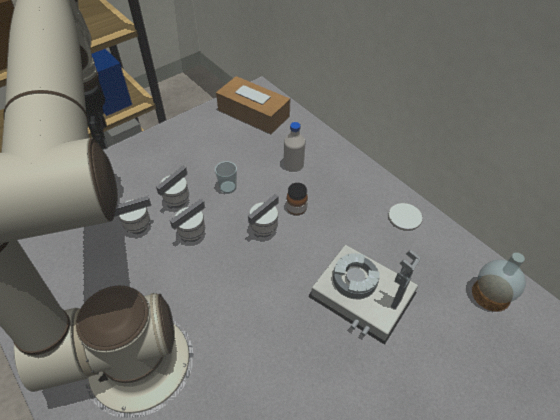

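```bash
cat > h.py <<'E'
import numpy as np, cv2
from scipy.spatial.transform import Rotation as Ro
from workcell import bot
def cam(n, obs=None):
    m=bot.camera_model(n)
    K=(m['fx'],m['fy'],m['cx'],m['cy'])
    if n!='wrist':
        return K, Ro.from_euler('xyz',m['attitude'],degrees=True).as_matrix(), np.array(m['origin'])
    R=Ro.from_euler('xyz',obs['tcp_rot'],degrees=True).as_matrix()
    M=np.array(m['mount']); return K, R@M[:3,:3], R@M[:3,3]+obs['ee_pos']
def cloud(c,d):
    K,R,t=c; v,u=np.indices(d.shape)
    P=np.stack([(u-K[2])/K[0]*d,(v-K[3])/K[1]*d,d],-1)
    W=P@R.T+t; W[d<=0]=np.nan; return W
def proj(c,p):
    K,R,t=c; q=(np.atleast_2d(p)-t)@R
    return np.stack([q[:,0]/q[:,2]*K[0]+K[2],q[:,1]/q[:,2]*K[1]+K[3]],-1)
def ray(c,u,v,z):
    K,R,t=c; r=R@np.array([(u-K[2])/K[0],(v-K[3])/K[1],1.]); return t+r*(z-t[2])/r[2]
def crop(im,u0,v0,u1,v1,s,fn):
    cv2.imwrite(fn,cv2.resize(im[v0:v1,u0:u1],None,fx=s,fy=s,interpolation=cv2.INTER_CUBIC))
E
python3 - <<'E'
from h import *
z=np.load('top0.npz'); W=cloud(cam('top'),z['d'])
for n,(u,v) in dict(c1=(253,214),c2=(207,282),c3=(153,270),c4=(156,327),jar=(251,166),bk=(174,210),bot=(193,114),sock=(370,191),latch=(421,170),table=(300,280)).items(): print(n,W[v,u].round(3))
crop(z['im'],225,140,285,250,6,'pics/c_cart.png'); crop(z['im'],325,145,445,240,6,'pics/c_stat.png')
z=np.load('side0.npz'); crop(z['im'],300,235,430,345,6,'pics/c_stat_s.png');
E
```

```text
c1 [0.474 0.124 0.119]
c2 [0.304 0.236 0.115]
c3 [0.334 0.373 0.104]
c4 [0.195 0.359 0.109]
jar [0.607 0.132 0.086]
bk [0.502 0.346 0.003]
bot [0.718 0.274 0.172]
sock [ 0.545 -0.18   0.071]
latch [ 0.57  -0.281  0.204]
table [0.314 0.001 0.002]
```

View pics/c_cart.png

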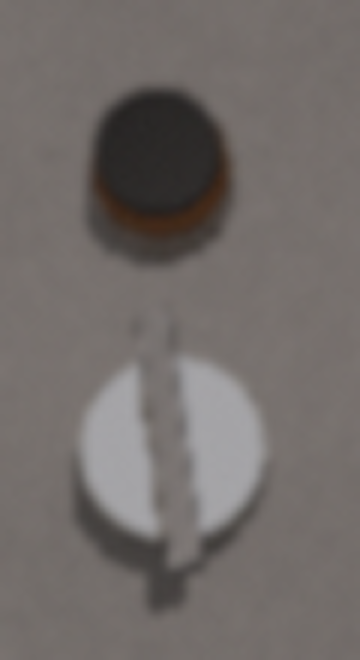

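View pics/c_stat.png

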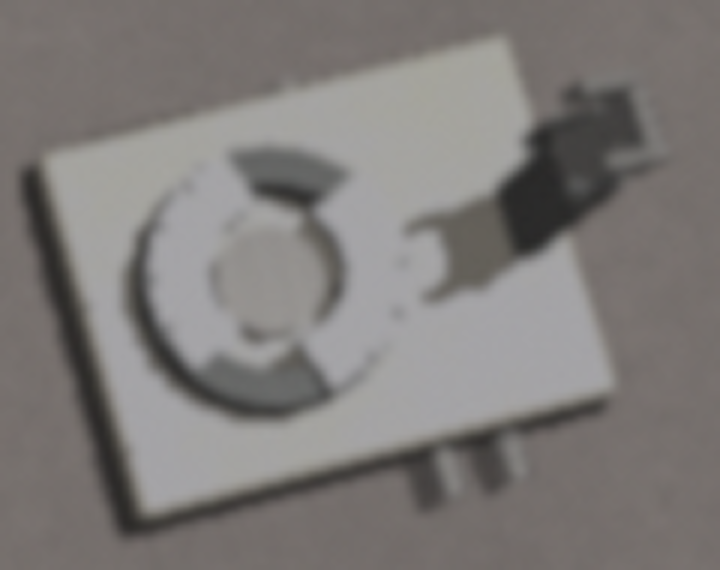

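View pics/c_stat_s.png

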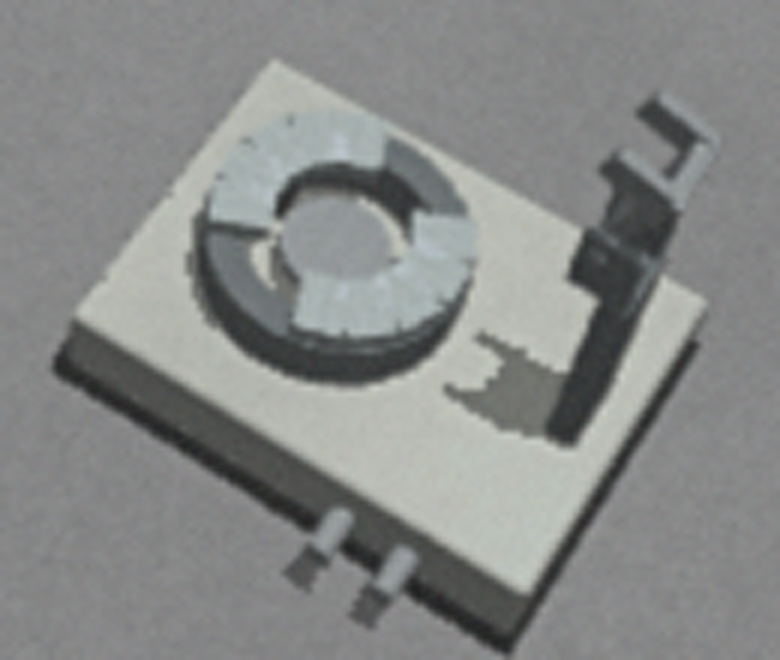

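```bash
python3 - <<'E'
from h import *
from scipy.optimize import least_squares
for n in ('top','side'):
    z=np.load(n+'0.npz'); W=cloud(cam(n),z['d']).reshape(-1,3)
    S=W[(np.hypot(W[:,0]-.545,W[:,1]+.18)<.2)]
    # housing top at .05
    H=S[abs(S[:,2]-.05)<.008]; 
    rect=cv2.minAreaRect((H[:,:2]*1000).astype(np.float32)); print(n,'housing',rect,np.median(H[:,2]))
    T=S[(abs(S[:,2]-.09)<.006)&(np.hypot(S[:,0]-.545,S[:,1]+.18)<.075)]
    el=cv2.fitEllipse; hull=cv2.convexHull((T[:,:2]*1000).astype(np.float32))[:,0]
    f=least_squares(lambda p:np.hypot(*(hull-p[:2]).T)-p[2],[545,-180,58],loss='soft_l1').x
    print('collar',f,np.median(T[:,2]),len(T))
    L=S[S[:,2]>.12]; print('latch pts',len(L),L.min(0),L.max(0),L.mean(0))
    c=f[:2]/1000
    r=np.hypot(S[:,0]-c[0],S[:,1]-c[1]); a=np.degrees(np.arctan2(S[:,1]-c[1],S[:,0]-c[0]))
    for lo in range(-180,180,10):
        m=(r>.036)&(r<.052)&(a>=lo)&(a<lo+10); print(lo,(np.median(S[m,2])*1000).round(0) if m.any() else None,end='; ')
    print()
    # cartridge
    C=W[(np.hypot(W[:,0]-.474,W[:,1]-.124)<.09)]
    B=C[(C[:,2]>.1)&(C[:,2]<.125)]; r=cv2.minAreaRect((B[:,:2]*1000).astype(np.float32)); print('bar',r,np.median(B[:,2]),B[:,:2].mean(0))
    _,_,V=np.linalg.svd(B[:,:2]-B[:,:2].mean(0)); print(np.degrees(np.arctan2(V[0,1],V[0,0])))
    T=C[abs(C[:,2]-.085)<.006]; hull=cv2.convexHull((T[:,:2]*1000).astype(np.float32))[:,0]
    f=least_squares(lambda p:np.hypot(*(hull-p[:2]).T)-p[2],[474,124,40],loss='soft_l1').x; print('can',f,len(T))
E
```

```text
top housing ((541.7825927734375, -208.6947021484375), (190.23182678222656, 222.2750244140625), 14.331494331359863) 0.05144273824765255
collar [ 541.83609217 -177.58133734   56.52983798] 0.09101338383655055 767
latch pts 394 [ 0.54943611 -0.30296241  0.12058571] [ 0.59376624 -0.26530297  0.25368966] [ 0.57084497 -0.28450074  0.20860801]
-180 82.0; -170 82.0; -160 90.0; -150 93.0; -140 92.0; -130 92.0; -120 93.0; -110 92.0; -100 90.0; -90 92.0; -80 91.0; -70 91.0; -60 92.0; -50 94.0; -40 82.0; -30 75.0; -20 77.0; -10 76.0; 0 80.0; 10 85.0; 20 91.0; 30 92.0; 40 92.0; 50 92.0; 60 91.0; 70 91.0; 80 92.0; 90 91.0; 100 92.0; 110 92.0; 120 90.0; 130 93.0; 140 87.0; 150 82.0; 160 81.0; 170 83.0; 
bar ((477.9783935546875, 125.57796478271484), (110.16029357910156, 14.093523979187012), 8.685117721557617) 0.11651604071110655 [0.4767267  0.12524761]
-171.34172181360248
can [477.31538762 125.30997708  39.64515   ] 536
side housing ((549.9918823242188, -207.98110961914062), (173.7101593017578, 221.2013702392578), 15.654146194458008) 0.049642077580043686
collar [ 542.21442138 -179.13234773   56.50103702] 0.08959253707823911 735
latch pts 508 [ 0.54928573 -0.30521146  0.12027973] [ 0.59210499 -0.26579218  0.25171646] [ 0.56676016 -0.28952514  0.20090955]
-180 80.0; -170 80.0; -160 89.0; -150 89.0; -140 89.0; -130 91.0; -120 90.0; -110 90.0; -100 90.0; -90 90.0; -80 90.0; -70 90.0; -60 90.0; -50 90.0; -40 89.0; -30 80.0; -20 78.0; -10 70.0; 0 69.0; 10 72.0; 20 86.0; 30 87.0; 40 88.0; 50 88.0; 60 90.0; 70 90.0; 80 90.0; 90 89.0; 100 90.0; 110 90.0; 120 90.0; 130 90.0; 140 83.0; 150 79.0; 160 78.0; 170 81.0; 
bar ((477.8861999511719, 123.24668884277344), (111.95421600341797, 17.21733283996582), 9.351945877075195) 0.11358489768068347 [0.47608782 0.12154533]
-171.89474713833928
can [474.50526359 124.34994781  41.70765082] 321
```

```bash
python3 - <<'E'
from h import *
o=bot.get_obs(); R=Ro.from_euler('xyz',o['tcp_rot'],degrees=True).as_matrix(); print(R.round(3)); print('yaw of tool z',np.degrees(np.arctan2(R[1,2],R[0,2])),'tool y',np.degrees(np.arctan2(R[1,1],R[0,1])))
# station yaw via edges
for n in ('top','side'):
    z=np.load(n+'0.npz'); W=cloud(cam(n),z['d']); 
    m=(abs(W[...,2]-.05)<.006)&(np.hypot(W[...,0]-.545,W[...,1]+.2)<.17)
    H=W[m][:,:2]*1000
    for yaw in np.arange(12,18,.5):
        a=np.radians(yaw); q=(H-[541.8,-178.5])@np.array([[np.cos(a),-np.sin(a)],[np.sin(a),np.cos(a)]])
        # spread of edges: for bins along x find min y & max y
        b=np.arange(-70,75,8); 
        e=[(q[(q[:,0]>=l)&(q[:,0]<l+8),1]) for l in b]; e=[(x.min(),x.max()) for x in e if len(x)]
        e=np.array(e); b2=np.arange(-120,70,8); f=[(q[(q[:,1]>=l)&(q[:,1]<l+8),0]) for l in b2]; f=np.array([(x.min(),x.max()) for x in f if len(x)])
        sl=[np.polyfit(np.arange(len(k)),k,1)[0]/8*57.3 for k in (e[:,0],e[:,1],f[:,0],f[:,1])]
        print(n,yaw,np.round(sl,2),np.median(e,0).round(1),np.median(f,0).round(1))
E
```

```text
[[-0.001 -0.915  0.404]
 [-0.001  0.404  0.915]
 [-1.     0.    -0.001]]
yaw of tool z 66.17399915222177 tool y 156.17399695005093
top 12.0 [ 4.63  3.07 -3.02 -3.25] [-136.7   80.6] [-82.9  86.3]
top 12.5 [ 4.07  2.5  -2.47 -2.74] [-137.4   80.5] [-83.   86.1]
top 13.0 [ 3.47  2.12 -1.97 -2.01] [-137.8   80.5] [-83.1  85.7]
top 13.5 [ 2.33  1.6  -1.47 -1.66] [-137.7   80.5] [-83.5  85.8]
top 14.0 [ 1.94  1.13 -0.97 -1.14] [-138.2   80.5] [-83.5  85.5]
top 14.5 [ 1.55  0.6  -0.46 -0.6 ] [-138.7   80.3] [-83.7  85.2]
top 15.0 [ 0.62  0.16 -0.05 -0.1 ] [-138.4   80.3] [-83.8  85.1]
top 15.5 [ 0.05 -0.43  0.46  0.49] [-138.3   80.4] [-84.1  84.8]
top 16.0 [-0.35 -0.86  0.92  0.81] [-138.5   80.2] [-84.4  84.9]
top 16.5 [-0.93 -1.36  1.42  1.32] [-138.2   79.9] [-84.6  84.6]
top 17.0 [-2.14 -1.91  1.93  1.78] [-137.9   79.8] [-84.8  84. ]
top 17.5 [-2.66 -2.36  2.45  2.33] [-137.4   79.7] [-85.1  84.2]
side 12.0 [ 3.31  2.83 -3.49  5.39] [-140.3   78.4] [-82.8  85.3]
side 12.5 [ 2.72  2.42 -2.97  5.78] [-139.6   78.3] [-83.1  85. ]
side 13.0 [ 2.23  2.03 -2.35  6.27] [-139.7   78.2] [-83.4  85. ]
side 13.5 [ 1.63  1.69 -1.86  6.56] [-139.8   78.3] [-83.7  85. ]
side 14.0 [ 1.18  1.19 -1.36  6.65] [-140.    78.5] [-84.   85.1]
side 14.5 [ 0.67  0.67 -0.8   6.88] [-140.    78.7] [-84.2  84.7]
side 15.0 [ 0.21  0.19 -0.29  6.99] [-140.1   78.5] [-84.4  84.4]
side 15.5 [-0.35 -0.31  0.22  7.48] [-140.1   78.2] [-84.8  84.2]
side 16.0 [-0.85 -0.81  0.67  7.69] [-140.    78.2] [-85.   84.2]
side 16.5 [-1.09 -1.49  1.17 14.39] [-140.1   78.3] [-85.4  83.8]
side 17.0 [-1.61 -1.86  1.68 14.87] [-140.4   78.1] [-85.6  84. ]
side 17.5 [-2.05 -2.35  2.12 15.36] [-140.5   78.1] [-85.9  84.6]
```

play_rows --rows '[[[0, -1, -0.6], -2, 6], [[0, -4, -2.5], -6, 6], [[0, -7.5, -4.7], -12, 6], [[0, -11, -7], -18, 6], [[0, -14.5, -9.2], -24, 6], [[0, -18, -11.4], -29, 6], [[0, -21.5, -13.6], -32.7, 6], [[0, -25, -15.8], -32.7, 6], [[0, -28.5, -18], -32.7, 6], [[0, -32, -20.2], -32.7, 6], [[0, -35.5, -22.4], -32.7, 6], [[0, -37.8, -23.8], -32.7, 6]]'

```text
time: 1.1
ee_pos: [0.473, 0.1297, 0.231]
tcp_rot: [160.3, 90.0, -100.9]
wrist_force: [0.3, 0.8, 0.7]
opening: 0.0599
```

play_rows --rows '[[[0, -0.8, -0.5], 0, 6], [[0, -0.8, -0.5], 0, 6], [[0, -0.8, -0.5], 0, 6]]'

```text
time: 1.35
ee_pos: [0.4803, 0.1292, 0.2308]
tcp_rot: [78.8, 89.9, 177.6]
wrist_force: [-1.2, 0.7, 0.0]
opening: 0.06
```

```bash
python3 - <<'E'
from h import *
o=bot.get_obs(); print(o['time'],o['q'].round(2),o['ee_pos'].round(4),o['tcp_rot'],o['opening'])
R=Ro.from_euler('xyz',o['tcp_rot'],degrees=True).as_matrix(); print(R.round(3)); print('yaw z',np.degrees(np.arctan2(R[1,2],R[0,2])))
im,d=bot.camera('wrist'); cv2.imwrite('pics/w1.png',im)
W=cloud(cam('wrist',o),d).reshape(-1,3)
C=W[(np.hypot(W[:,0]-.477,W[:,1]-.124)<.09)]
B=C[(C[:,2]>.105)&(C[:,2]<.125)]; print('bar',cv2.minAreaRect((B[:,:2]*1000).astype(np.float32)),np.median(B[:,2]),B.mean(0),len(B))
E
```

```text
1.35 [ 1.504e+01 -2.170e+00  2.730e+00  9.497e+01  2.000e-02  6.210e+00] [0.4803 0.1292 0.2308] [ 78.77763028  89.93094987 177.60457698] 0.05997066377073241
[[-0.001 -0.988 -0.153]
 [ 0.    -0.153  0.988]
 [-1.     0.001  0.   ]]
yaw z 98.82693875890011
bar ((477.3681335449219, 125.89379119873047), (109.65208435058594, 13.886696815490723), 8.96886157989502) 0.11594760031035833 [0.47340557 0.12540032 0.11589579] 2826
```

View pics/w1.png

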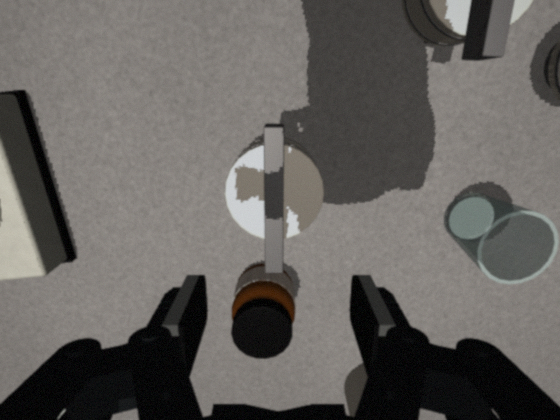

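play_rows --rows '[[[2, 0.34, -0.31], 0, 6], [[5, 0.34, -0.31], 0, 6], [[8.5, 0.34, -0.31], 0, 6], [[11.5, 0.34, -0.31], 0, 5], [[13.3, 0.34, -0.31], 0, 4], [[14.1, 0.34, -0.31], 0, 3], [[14.1, 0.34, -0.31], 0, 2.4], [[14.1, 0.34, -0.31], 0, 1], [[14.1, 0.34, -0.31], 0, 1], [[14.1, 0.34, -0.31], 0, 1], [[14.1, 0.34, -0.31], 0, 1]]' --squeeze 70

```text
time: 2.32
ee_pos: [0.4781, 0.1256, 0.0912]
tcp_rot: [-82.0, 89.9, 16.8]
wrist_force: [-0.3, 0.3, -0.7]
opening: 0.0125
```

```bash
python3 - <<'E'
from h import *
o=bot.get_obs(); print(o['time'],o['q'].round(2),o['ee_pos'].round(4),o['wrist_force'],o['torque'],o['opening'])
im,d=bot.camera('wrist'); cv2.imwrite('pics/w2.png',im)
E
```

```text
2.3167 [ 14.72  -3.14 -13.63  79.43   0.     5.84] [0.4781 0.1256 0.0912] [-0.2792372   0.3121427  -0.71591813] [-0.01513784 -0.01065792  0.02506353] 0.012534832757441838
```

View pics/w2.png

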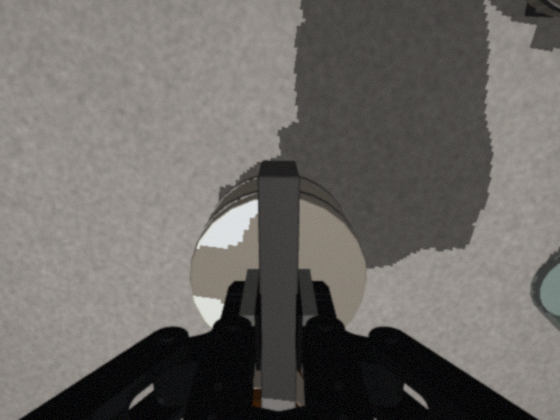

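play_rows --rows '[[[-1, 0, 0], 0, 1], [[-4, 0, 0], 0, 1], [[-7.5, 0, 0], 0, 1], [[-10.5, 0.5, -1.2], 0, 1], [[-12, 1.5, -4], 0, 1], [[-12, 2.7, -7.2], 0, 1], [[-12, 4, -10.4], 0, 1], [[-12, 5.2, -13.4], 0, 1], [[-12, 6, -15.3], 0, 1], [[-12, 6.2, -15.8], 0, 1], [[-12, 6.2, -15.8], 0, 1], [[-12, 6.2, -15.8], 0, 1]]'

```text
time: 3.37
ee_pos: [0.4409, -0.0402, 0.2108]
tcp_rot: [-77.2, 90.0, 21.6]
wrist_force: [-0.4, 0.7, -3.3]
opening: 0.0124
```

```bash
python3 - <<'E'
from h import *
o=bot.get_obs(); print(o['time'],o['q'].round(2),o['ee_pos'].round(4),o['wrist_force'],o['torque'],o['opening'])
im,d=bot.camera('wrist'); cv2.imwrite('pics/w3.png',im); np.savez('w3.npz',im=im,d=d,p=o['ee_pos'],r=o['tcp_rot'])
im,d=bot.camera('side'); cv2.imwrite('pics/s3.png',im);crop(im,200,100,360,240,5,'pics/s3c.png')
E
```

```text
3.3667 [-5.220e+00 -1.006e+01 -6.690e+00  9.333e+01  2.000e-02 -1.404e+01] [ 0.4409 -0.0402  0.2108] [-0.42569923  0.72919848 -3.25003945] [0.02134535 0.00437551 0.05379675] 0.012443144840570644
```

View pics/w3.png

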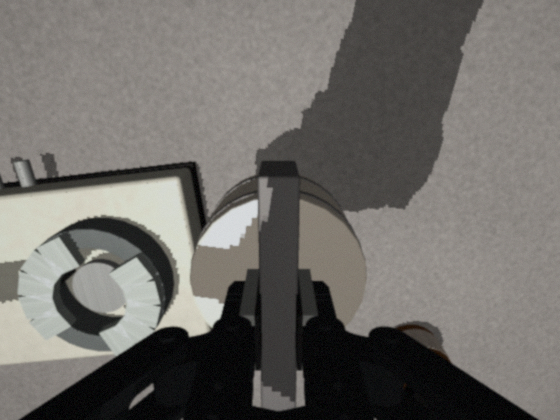

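View pics/s3.png

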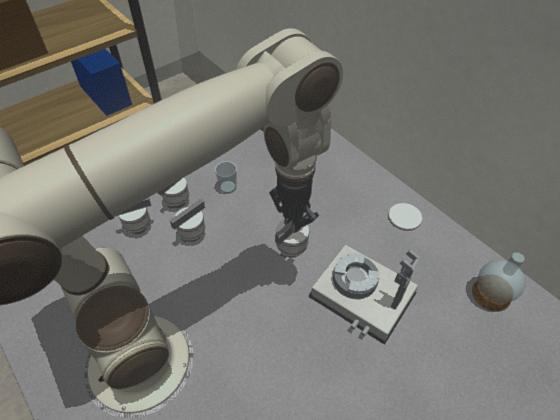

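```bash
python3 - <<'E'
from h import *
from scipy.optimize import least_squares
z=np.load('w3.npz'); c=cam('wrist',dict(ee_pos=z['p'],tcp_rot=z['r']))
crop(z['im'],10,200,190,365,4,'pics/w3c.png')
W=cloud(c,z['d']); 
m=(abs(W[...,2]-.09)<.004)&(np.hypot(W[...,0]-.542,W[...,1]+.178)<.065)
T=W[m]; print(len(T),np.median(T[:,2]))
hull=cv2.convexHull((T[:,:2]*1000).astype(np.float32))[:,0]
f=least_squares(lambda p:np.hypot(*(hull-p[:2]).T)-p[2],[542,-178,58],loss='soft_l1').x;print('collar',f)
# label mask: angles
r=np.hypot(T[:,0]-f[0]/1e3,T[:,1]-f[1]/1e3); a=np.degrees(np.arctan2(T[:,1]-f[1]/1e3,T[:,0]-f[0]/1e3))
for r0 in (.034,.04,.046,.052):
    k=(r>r0)&(r<r0+.006); h=np.histogram(a[k],np.arange(-180,181,3))[0]
    print(r0,[int(-180+3*i) for i in np.where(h<=h.max()*.15)[0]])
E
```

```text
7324 0.09102588532174727
collar [ 541.88338251 -177.64579534   56.69558176]
0.034 [-180, -177, -174, -171, -168, -33, -30, -27, -24, -21, -18, -15, -12, -9, -6, -3, 0, 3, 6, 9, 12, 15, 147, 150, 153, 156, 159, 162, 165, 168, 171, 174, 177]
0.04 [-180, -177, -174, -171, -168, -165, -36, -33, -30, -27, -24, -21, -18, -15, -12, -9, -6, -3, 0, 3, 6, 9, 12, 15, 147, 150, 153, 156, 159, 162, 165, 168, 171, 174, 177]
0.046 [-180, -177, -174, -171, -168, -165, -162, -36, -33, -30, -27, -24, -21, -18, -15, -12, -9, -6, -3, 0, 3, 6, 9, 12, 15, 18, 144, 147, 150, 153, 156, 159, 162, 165, 168, 171, 174, 177]
0.052 [-180, -177, -174, -171, -168, -165, -162, -39, -36, -33, -30, -27, -24, -21, -18, -15, -12, -9, -6, -3, 0, 3, 6, 9, 12, 15, 18, 36, 39, 42, 45, 48, 51, 144, 147, 150, 153, 156, 159, 162, 165, 168, 171, 174, 177]
```

View pics/w3c.png

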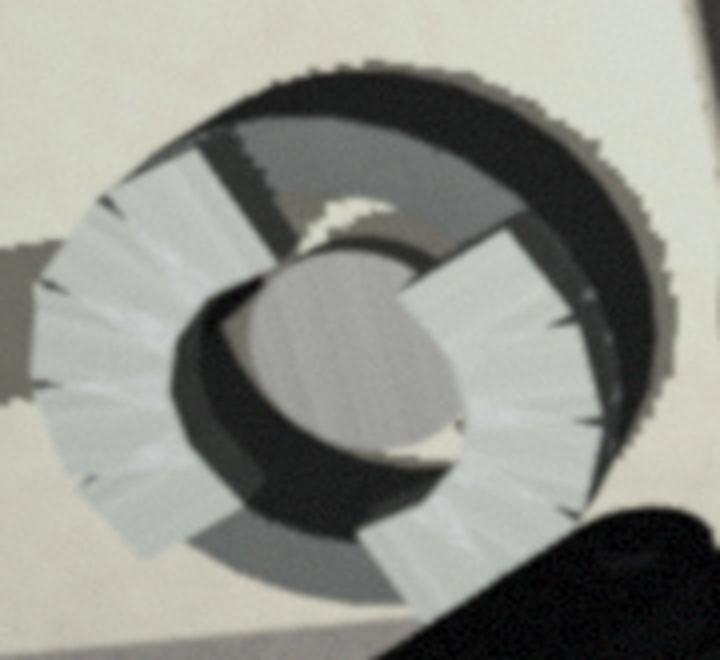

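```bash
python3 - <<'E'
from h import *
z=np.load('w3.npz'); c=cam('wrist',dict(ee_pos=z['p'],tcp_rot=z['r']))
P={}
for n,(u,v) in dict(ULi=(280,262),ULo=(198,148),URi=(400,295),URo=(510,232),LLi=(243,497),LLo=(148,558),LRi=(360,535),LRo=(432,620)).items():
    p=ray(c,10+u/4,200+v/4,.0905)[:2]; P[n]=p; q=p-[.5419,-.1776]; print(n,(p*1000).round(1),'r',np.hypot(*q).round(4),'ang',np.degrees(np.arctan2(q[1],q[0])).round(1))
for a in ('UL','UR','LL','LR'):
    d=P[a+'o']-P[a+'i']; print(a,np.degrees(np.arctan2(d[1],d[0])))
E
```

```text
ULi [ 512.2 -185. ] r 0.0306 ang -166.0
ULo [ 490.4 -200.2] r 0.0563 ang -156.4
URi [ 515.9 -161.8] r 0.0305 ang 148.7
URo [ 498.9 -140.9] r 0.0565 ang 139.5
LLi [ 567.7 -193.2] r 0.0301 ang -31.2
LLo [ 585.8 -213.2] r 0.0565 ang -39.0
LRi [ 573.3 -169.3] r 0.0325 ang 14.8
LRo [ 592.5 -154.1] r 0.0558 ang 25.0
UL -145.32057136439275
UR 129.09444082435013
LL -47.66534388961349
LR 38.44528017290191
```

play_rows --rows '[[[0, -0.5, -1], 2, 1], [[0, -1.8, -3.5], 5, 1], [[0, -3.5, -6.7], 9, 1], [[0, -5.2, -10], 13, 1], [[0, -6.8, -13], 16, 1], [[0, -7.6, -14.7], 16.9, 1], [[0, -7.87, -15.17], 16.9, 1], [[0, -7.87, -15.17], 16.9, 1], [[0, -7.87, -15.17], 16.9, 1], [[0, -7.87, -15.17], 16.9, 1], [[0, -7.87, -15.17], 16.9, 1]]'

```text
time: 4.38
ee_pos: [0.5417, -0.177, 0.2107]
tcp_rot: [-85.8, 90.0, -3.8]
wrist_force: [-0.4, -0.0, -2.2]
opening: 0.0125
```

```bash
python3 - <<'E'
from h import *
o=bot.get_obs(); print(o['time'],o['q'].round(2),o['ee_pos'].round(4),o['wrist_force'],o['torque'],o['opening'])
R=Ro.from_euler('xyz',o['tcp_rot'],degrees=True).as_matrix(); print('yaw z',np.degrees(np.arctan2(R[1,2],R[0,2])))
c=cam('wrist',o)
im,d=bot.camera('wrist'); cv2.imwrite('pics/w4.png',im)
W=cloud(c,d).reshape(-1,3); q=(W-o['ee_pos'])@R  # tool coords
B=q[(q[:,0]<-.015)&(q[:,0]>-.035)&(abs(q[:,2])<.012)&(q[:,1]>-.07)&(q[:,1]<.07)]
print(len(B),np.median(B[:,0]),B.min(0),B.max(0))
k=B[:,1]>.02; print(np.polyfit(B[k,1],B[k,2],1), 'bar z mid',(B[k,2].min()+B[k,2].max())/2)
T=q[(q[:,0]>.002)&(q[:,0]<.012)&(np.hypot(q[:,1],q[:,2])<.05)]; print('can top',np.median(T[:,0]),T[:,1].max(),T[:,2].min(),T[:,2].max())
im,d=bot.camera('side'); cv2.imwrite('pics/s4.png',im);crop(im,270,170,430,330,4,'pics/s4c.png')
E
```

```text
4.3833 [-1.810e+01  7.310e+00  1.033e+01  9.299e+01  1.000e-02 -1.014e+01] [ 0.5417 -0.177   0.2107] [-4.33785864e-01 -6.37757855e-04 -2.21504920e+00] [0.03352106 0.00187379 0.00542165] 0.012526982860010449
yaw z 82.04545399561117
9991 -0.024801205751033867 [-0.03499551 -0.0421432  -0.01199995] [-0.01501371  0.05525325  0.01198558]
[-0.00050399  0.00063051] bar z mid 0.0006241047470126756
can top 0.005235876290917931 0.03886576680645628 -0.03935880315808819 0.0401101085544778
```

View pics/w4.png

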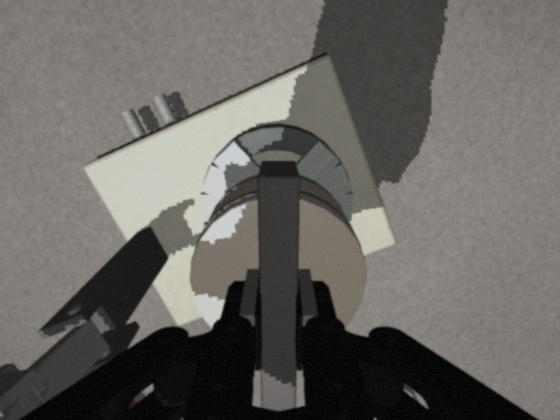

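View pics/s4c.png

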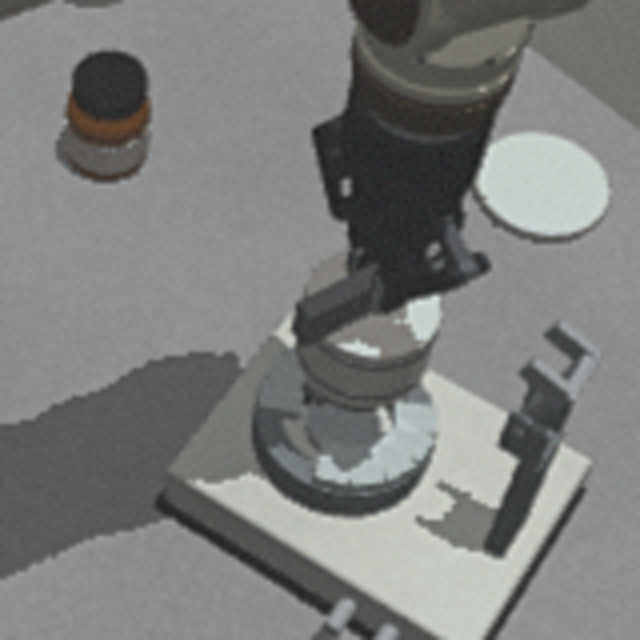

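play_rows --rows '[[[0.8, -0.02, -0.06], 0, 1], [[2, -0.04, -0.12], 0, 1], [[2.8, -0.04, -0.12], 0, 1], [[3.1, -0.04, -0.12], 0, 1], [[3.4, -0.04, -0.12], 0, 1], [[3.7, -0.04, -0.12], 0, 1], [[3.9, -0.04, -0.12], 0, 1], [[4.1, -0.04, -0.12], 0, 1]]'

```text
time: 5.15
ee_pos: [0.5422, -0.1792, 0.1694]
tcp_rot: [-100.8, 90.0, -18.8]
wrist_force: [-0.0, 0.4, -2.9]
opening: 0.0123
```

play_rows --rows '[[[0.3, 0, 0], 0, 1], [[0.7, 0, 0], 0, 1], [[1.1, 0, 0], 0, 1], [[1.4, 0, 0], 0, 1], [[1.6, 0, 0], 0, 1], [[1.8, 0, 0], 0, 1], [[1.8, 0, 0], 0, 1]]'

```text
time: 5.73
ee_pos: [0.5424, -0.1794, 0.1518]
tcp_rot: [-103.8, 89.9, -21.8]
wrist_force: [-0.7, -0.5, 5.5]
opening: 0.0125
```

```bash
python3 - <<'E'
from h import *
o=bot.get_obs(); print(o['time'],o['q'].round(2),o['ee_pos'].round(4),o['wrist_force'],o['torque'],o['opening'])
R=Ro.from_euler('xyz',o['tcp_rot'],degrees=True).as_matrix(); print('yaw z',np.degrees(np.arctan2(R[1,2],R[0,2])))
c=cam('wrist',o)
im,d=bot.camera('wrist'); cv2.imwrite('pics/w5.png',im)
W=cloud(c,d).reshape(-1,3); q=(W-o['ee_pos'])@R
B=q[(q[:,0]<-.015)&(q[:,0]>-.03)&(abs(q[:,2])<.0065)&(q[:,1]>.02)&(q[:,1]<.05)]
print('bar top z',o['ee_pos'][2]-np.median(B[:,0]))
E
```

```text
5.7333 [-18.3    6.93   3.4   86.4   -0.   -10.27] [ 0.5424 -0.1794  0.1518] [-0.71129737 -0.54851299  5.4960035 ] [-0.04780717  0.14740503 -0.0253038 ] 0.012495808004125359
yaw z 81.97237680217076
bar top z 0.17669464055384432
```

play_rows --rows '[[[0.1, 0, 0], 0, 1], [[0.12, 0, 0], 3, 1], [[0.12, 0, 0], 7, 1], [[0.12, 0, 0], 12, 1], [[0.12, 0, 0], 17, 1], [[0.12, 0, 0], 22, 1], [[0.12, 0, 0], 27, 1], [[0.12, 0, 0], 32, 1], [[0.12, 0, 0], 37, 1], [[0.12, 0, 0], 42, 1], [[0.12, 0, 0], 46, 1], [[0.12, 0, 0], 50, 1]]'

```text
time: 6.78
ee_pos: [0.5427, -0.1793, 0.1513]
tcp_rot: [-45.5, 89.9, -13.7]
wrist_force: [-0.0, -1.5, 6.9]
opening: 0.0126
```

```bash
cat > st.py <<'E'
from h import *
o=bot.get_obs(); print(o['time'],o['q'].round(2),o['ee_pos'].round(4),o['wrist_force'].round(2),o['torque'].round(3),o['opening'].round(4))
R=Ro.from_euler('xyz',o['tcp_rot'],degrees=True).as_matrix(); print('yaw z',np.degrees(np.arctan2(R[1,2],R[0,2])))
E
python3 st.py
```

```text
Traceback (most recent call last):
  File "st.py", line 2, in <module>
    o=bot.get_obs(); print(o['time'],o['q'].round(2),o['ee_pos'].round(4),o['wrist_force'].round(2),o['torque'].round(3),o['opening'].round(4))
                                                                                                                         ^^^^^^^^^^^^^^^^^^
AttributeError: 'float' object has no attribute 'round'
```

play_rows --rows '[[[0, 0, 0], 4, 1], [[0, 0, 0], 8, 1], [[0, 0, 0], 12, 1], [[0, 0, 0], 15, 1], [[0, 0, 0], 17, 1], [[0, 0, 0], 18, 1], [[0, 0, 0], 19, 1], [[0, 0, 0], 19, 1], [[0, 0, 0], 19, 1]]'

```text
time: 7.53
ee_pos: [0.543, -0.1794, 0.1513]
tcp_rot: [-27.7, 89.8, -14.7]
wrist_force: [2.0, -0.3, 6.0]
opening: 0.0125
```

```bash
sed -i "s/,o\['opening'\].round(4)/,o['opening']/" st.py; cat >> st.py <<'E'
c=cam('wrist',o)
im,d=bot.camera('wrist'); import sys; n=sys.argv[1]; cv2.imwrite(f'pics/{n}.png',im)
W=cloud(c,d).reshape(-1,3); q=(W-o['ee_pos'])@R
B=q[(q[:,0]<-.015)&(q[:,0]>-.03)&(abs(q[:,2])<.012)&(q[:,1]>.02)&(q[:,1]<.07)]
print('bar top z',o['ee_pos'][2]-np.median(B[:,0]),'end y',B[:,1].max(),'slope deg',np.degrees(np.polyfit(B[:,1],B[:,2],1)[0]))
E
python3 st.py w6
```

```text
7.5333 [-1.828e+01  6.910e+00  3.320e+00  8.624e+01  1.000e-02  5.871e+01] [ 0.543  -0.1794  0.1513] [ 2.01 -0.26  5.95] [-0.04  -0.377  0.369] 0.012500376716721362
yaw z 13.006688374730269
bar top z 0.17610109554761538 end y 0.05533833365254867 slope deg -0.34468621261655835
```

View pics/w6.png

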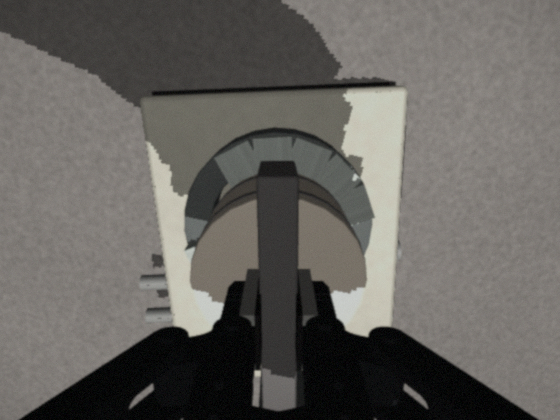

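play_rows --rows '[[[0, 0, 0], 1, 1], [[0, 0, 0], 2, 1], [[0, 0, 0], 2, 1], [[0, 0, 0], 2, 1]]'

```text
time: 7.92
ee_pos: [0.5431, -0.1794, 0.1514]
tcp_rot: [-32.1, 89.8, -21.0]
wrist_force: [1.4, -0.2, 5.3]
opening: 0.0122
```

```bash
python3 st.py w7
```

```text
7.9167 [-1.828e+01  6.910e+00  3.330e+00  8.623e+01 -1.000e-02  6.063e+01] [ 0.5431 -0.1794  0.1514] [ 1.44 -0.23  5.29] [-0.286 -0.342  1.404] 0.012220910676897163
yaw z 11.097813537968802
bar top z 0.17614829808991836 end y 0.0552305304002311 slope deg -1.7317543352820954
```

play_rows --rows '[[[0, 0, 0], -1, 1], [[0, 0, 0], -1, 2], [[0, 0, 0], -1, 3], [[0, 0, 0], -1, 4], [[0, 0, 0], -1, 4], [[0, 0, 0], -1, 4], [[-1, 0, 0], -1, 4]]'

```text
time: 8.55
ee_pos: [0.5413, -0.179, 0.1584]
tcp_rot: [149.8, 89.8, 161.8]
wrist_force: [-0.6, -0.0, -0.4]
opening: 0.0399
```

```bash
python3 st.py w8
```

```text
8.55 [-18.3    7.05   4.26  87.39  -0.    59.74] [ 0.5413 -0.179   0.1584] [-0.57 -0.01 -0.41] [ 0.037  0.003 -0.03 ] 0.03989835328848853
yaw z 11.965089135841726
bar top z 0.17888271091087032 end y 0.05454533688382201 slope deg -1.3474344237695166
```

View pics/w8.png

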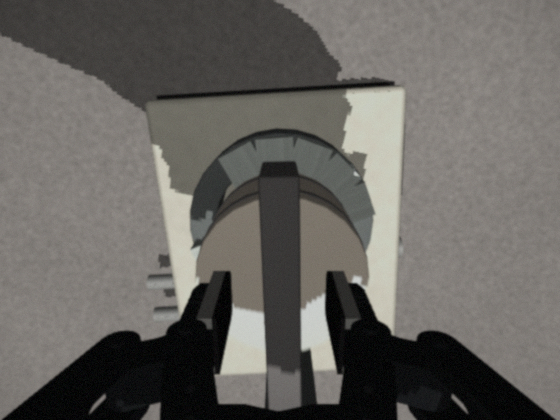

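play_rows --rows '[[[-2, 0, 0], 0, 4], [[-5, 0, 0], 0, 4], [[-9, 0, 0], 0, 4], [[-12, 0, 0], 0, 2], [[-13, 0, 0], 0, 0], [[-13, 0, 0], 0, 0], [[-13, 0, 0], 0, 0]]'

```text
time: 9.18
ee_pos: [0.5425, -0.1793, 0.2904]
tcp_rot: [-30.4, 89.9, -18.4]
wrist_force: [-0.0, -0.5, -0.6]
opening: -0.0002
```

```bash
python3 - <<'E'
from h import *
o=bot.get_obs(); print(o['time'],o['ee_pos'].round(4),o['wrist_force'].round(2),o['opening'])
a=np.radians(15.1); X=np.array([np.cos(a),np.sin(a)]);Y=np.array([-np.sin(a),np.cos(a)])
canv=np.full((520,760,3),255,np.uint8)
for n,col in (('top',(255,0,0)),('side',(0,0,255)),('wrist',(0,160,0))):
    c=cam(n,o)
    im,d=bot.camera(n); cv2.imwrite(f'pics/{n}9.png',im); W=cloud(c,d).reshape(-1,3)
    q=W[:,:2]-[.542,-.1785]; S=np.c_[q@X,q@Y,W[:,2]]
    m=(abs(S[:,0])<.025)&(S[:,1]>-.145)&(S[:,1]<.07)&(S[:,2]>.11)&(S[:,2]<.27); S=S[m]
    for s in S: cv2.circle(canv,(int((s[1]+.15)*3000),int((.28-s[2])*3000)),1,col,-1)
    L=S[(S[:,2]>.19)&(S[:,1]<-.06)]; print(n,len(L),L.min(0).round(4) if len(L) else '',L.max(0).round(4) if len(L) else '')
    if n=='side': crop(im,330,230,430,330,6,'pics/s9c.png')
for y,z in ((-105,186),): cv2.drawMarker(canv,(int((y+150)*3),int((280-z)*3)),(0,0,0),0,20,2)
cv2.imwrite('pics/yz.png',canv)
E
```

```text
9.1833 [ 0.5425 -0.1793  0.2904] [-0.04 -0.49 -0.58] -0.00022855757710215838
top 0  
side 286 [-0.019  -0.1271  0.19  ] [ 0.0212 -0.0949  0.2519]
wrist 491 [-0.0114 -0.1197  0.2149] [-0.0009 -0.1084  0.2504]
```

View pics/yz.png

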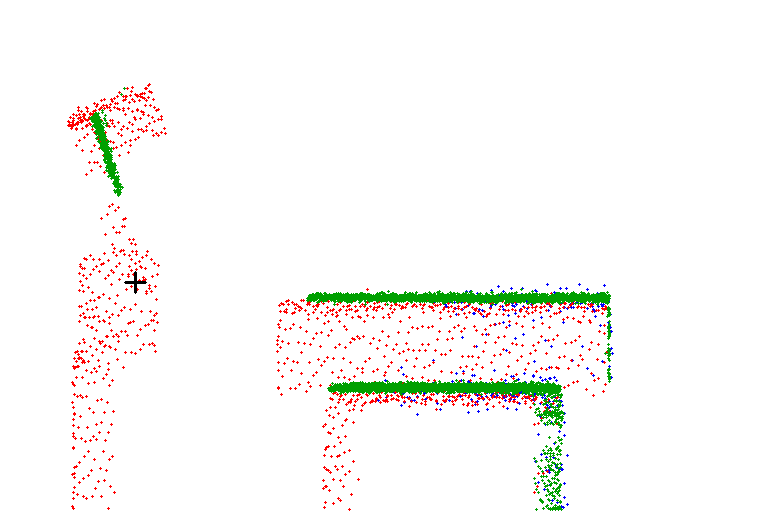

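View pics/s9c.png

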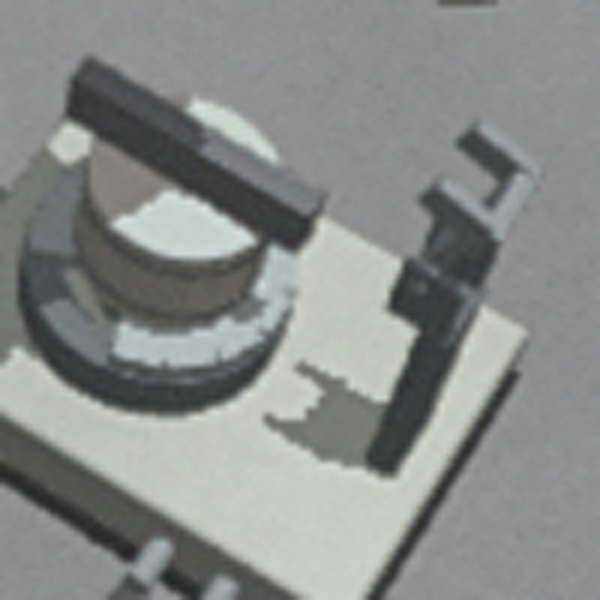

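View pics/wrist9.png

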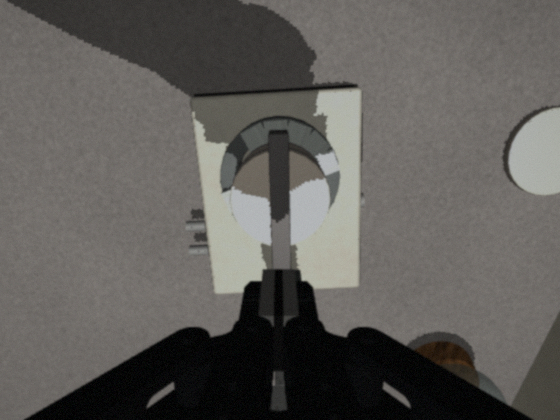

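play_rows --rows '[[[0, -1, 0.05], -1, 0], [[0, -3.5, 0.2], -2, 0], [[0, -7, 0.4], -3.1, 0], [[0, -10.5, 0.55], -3.1, 0], [[0, -13.5, 0.7], -3.1, 0], [[0, -14.9, 0.77], -3.1, 0], [[0, -14.9, 0.77], -3.1, 0], [[2, -14.9, 0.77], -3.1, 0], [[4.5, -14.9, 0.77], -3.1, 0], [[6.5, -14.9, 0.77], -3.1, 0], [[7.2, -14.9, 0.77], -3.1, 0], [[7.2, -14.9, 0.77], -3.1, 0]]'

```text
time: 10.33
ee_pos: [0.5796, -0.3222, 0.2156]
tcp_rot: [134.7, 89.7, 149.8]
wrist_force: [-0.7, 0.6, 0.5]
opening: -0.0001
```

```bash
cat > st2.py <<'E'
from h import *
import sys
o=bot.get_obs(); print(o['time'],o['q'].round(2),o['ee_pos'].round(4),o['wrist_force'].round(2),o['opening'])
R=Ro.from_euler('xyz',o['tcp_rot'],degrees=True).as_matrix(); print('yaw z',np.degrees(np.arctan2(R[1,2],R[0,2])))
a=np.radians(15.1); X=np.array([np.cos(a),np.sin(a)]);Y=np.array([-np.sin(a),np.cos(a)])
q=o['ee_pos'][:2]-[.542,-.1785]; print('station xy',q@X,q@Y)
n=sys.argv[1]
im,d=bot.camera('wrist'); cv2.imwrite(f'pics/w{n}.png',im)
im,d=bot.camera('side'); crop(im,320,220,440,320,6,f'pics/s{n}.png')
E
python3 st2.py 10
```

```text
10.3333 [-2.907e+01  2.143e+01  2.785e+01  9.667e+01  1.000e-02  4.582e+01] [ 0.5796 -0.3222  0.2156] [-0.66  0.64  0.47] -0.00013333602485069457
yaw z 15.106174880506078
station xy -0.001157949885784432 -0.1485263270044543
```

View pics/w10.png

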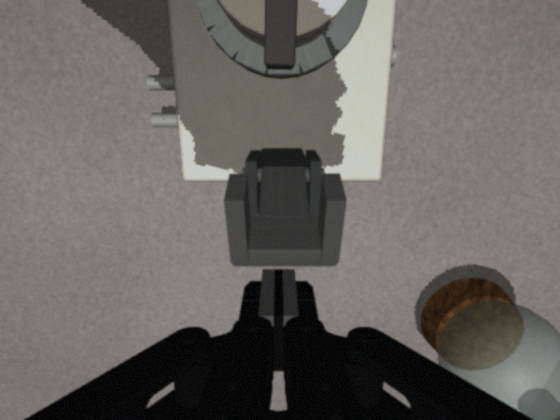

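View pics/s10.png

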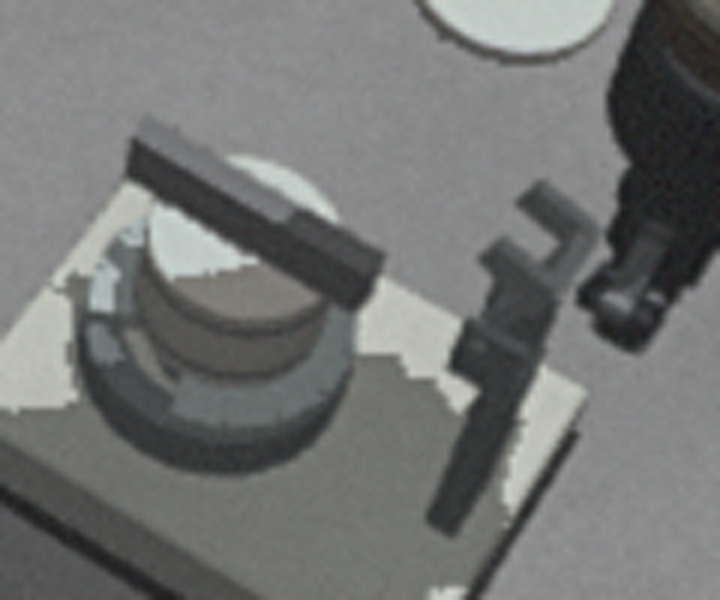

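play_rows --rows '[[[0, 0.8, 0.1], 0, 0], [[0, 1.5, 0.1], 0, 0], [[0, 2.0, 0.1], 0, 0], [[0, 2.5, 0.1], 0, 0], [[0, 3.0, 0.1], 0, 0], [[0, 3.5, 0.1], 0, 0], [[0, 4.0, 0.1], 0, 0], [[0, 4.5, 0.1], 0, 0], [[0, 4.9, 0.1], 0, 0]]'

```text
time: 11.18
ee_pos: [0.5685, -0.2752, 0.2178]
tcp_rot: [142.7, 90.0, 157.8]
wrist_force: [1.3, -2.3, 0.2]
opening: 0.0002
```

```bash
python3 st2.py 11
```

```text
11.1833 [-25.83  16.42  21.74  95.36  -0.    49.09] [ 0.5685 -0.2752  0.2178] [ 1.26 -2.32  0.17] 0.00019626442130602525
yaw z 15.078654648733915
station xy 0.0004206621569193596 -0.1003137280110105
```

View pics/s11.png

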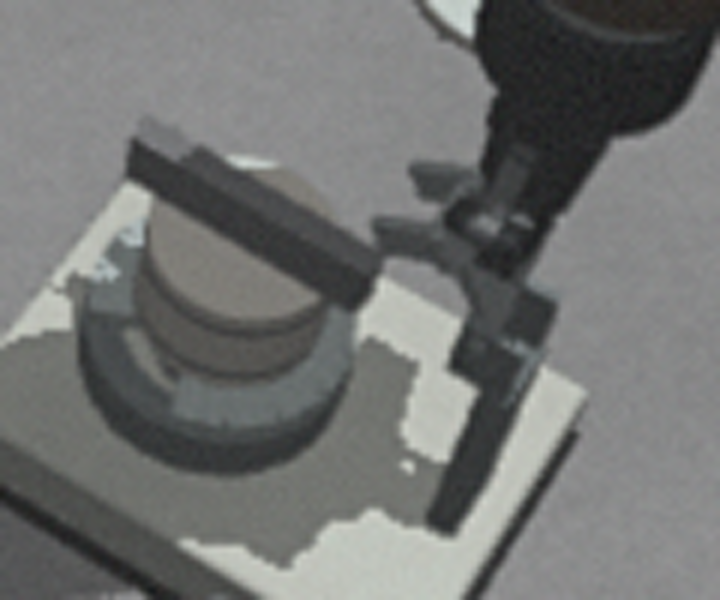

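View pics/w11.png

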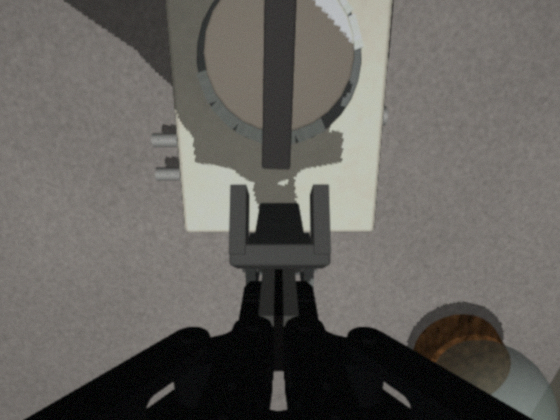

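play_rows --rows '[[[0, 0.6, 0], 0, 0], [[0, 1.13, 0], 0, 0], [[0.3, 1.65, 0], 0, 0], [[0.6, 2.13, 0], 0, 0], [[1.1, 2.45, 0], 0, 0], [[1.6, 2.77, 0], 0, 0], [[2.1, 2.9, 0], 0, 0], [[2.5, 3.0, 0], 0, 0], [[2.7, 3.0, 0], 0, 0], [[2.7, 3.0, 0], 0, 0]]'

```text
time: 12.12
ee_pos: [0.5608, -0.2465, 0.1904]
tcp_rot: [126.4, 89.9, 141.5]
wrist_force: [-0.7, 0.4, 0.5]
opening: 0.0001
```

```bash
python3 st2.py 12
```

```text
12.1167 [-2.374e+01  1.313e+01  1.474e+01  9.167e+01  2.000e-02  5.117e+01] [ 0.5608 -0.2465  0.1904] [-0.66  0.41  0.47] 5.8037087715053415e-05
yaw z 15.088133966010446
station xy 0.0004096224428315342 -0.07058392400099796
```

View pics/s12.png

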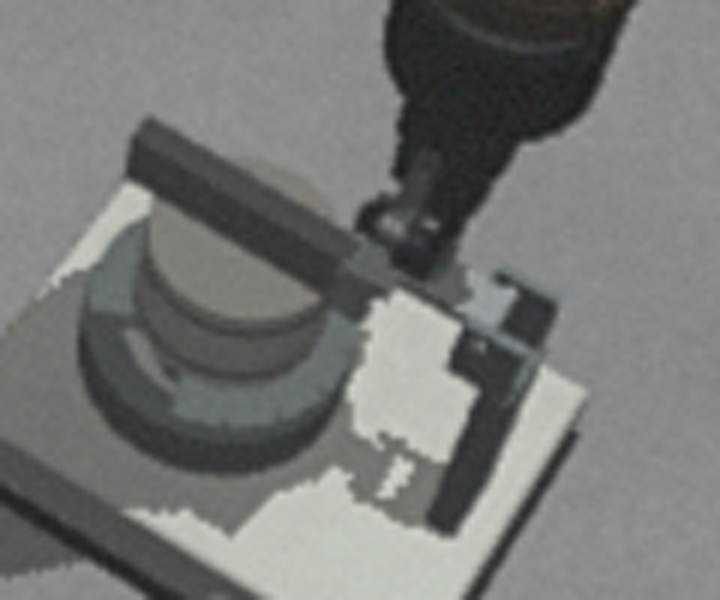

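View pics/w12.png

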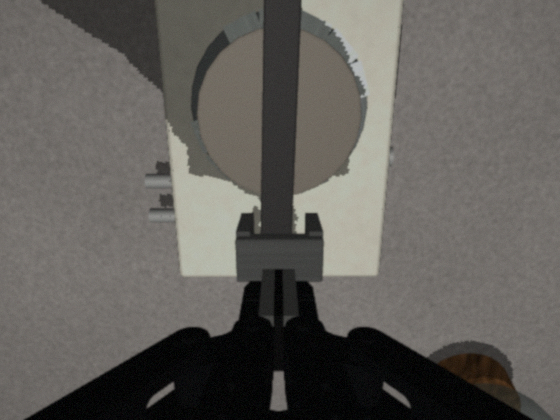

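play_rows --rows '[[[0.1, 0, 0], 0, 0], [[0.2, 0, 0], 0, 0], [[0.3, 0, 0], 0, 0], [[0.3, 0, 0], 0, 0], [[0.3, 0, 0], 0, 0]]'

```text
time: 12.63
ee_pos: [0.5611, -0.2471, 0.19]
tcp_rot: [-41.6, 89.9, -26.6]
wrist_force: [-2.1, 1.3, 11.1]
opening: 0.0001
```

play_rows --rows '[[[0.1, 0, 0], 0, 0], [[0.2, 0, 0], 0, 0], [[0.2, 0, 0], 0, 0]]'

```text
time: 12.88
ee_pos: [0.5612, -0.2471, 0.1898]
tcp_rot: [-39.7, 89.8, -24.6]
wrist_force: [-5.6, 2.7, 21.4]
opening: 0.0002
```

play_rows --rows '[[[-1, 0, 0], 0, 0], [[-3, 0, 0], 0, 0], [[-6, 0, 0], 0, 0], [[-9, 0, 0], 0, 0], [[-12, 1, 0], 0, 0], [[-14, 3, 0], 0, 0], [[-15, 6, 0], 0, 0], [[-15, 9, 0], 0, 0], [[-15, 11, 0], 0, 0], [[-15, 12, 0], 0, 0], [[-15, 12, 0], 0, 0]]'

```text
time: 13.8
ee_pos: [0.5295, -0.1296, 0.3367]
tcp_rot: [-24.6, 90.0, -9.4]
wrist_force: [-0.5, -0.2, -0.0]
opening: -0.0002
```

```bash
python3 - <<'E'
from h import *
o=bot.get_obs(); print(o['time'],o['ee_pos'].round(4),o['wrist_force'].round(2),o['opening'])
a=np.radians(15.1); X=np.array([np.cos(a),np.sin(a)]);Y=np.array([-np.sin(a),np.cos(a)])
for n in ('top','side','wrist'):
    c=cam(n,o)
    im,d=bot.camera(n); cv2.imwrite(f'pics/{n}13.png',im); W=cloud(c,d).reshape(-1,3)
    q=W[:,:2]-[.542,-.1785]; S=np.c_[q@X,q@Y,W[:,2]]
    L=S[(abs(S[:,0])<.017)&(S[:,1]>-.09)&(S[:,1]<-.05)&(S[:,2]>.184)&(S[:,2]<.215)]
    if len(L)>5: print(n,'latch top',len(L),np.median(L[:,2]),'slope deg',np.degrees(np.polyfit(L[:,1],L[:,2],1)[0]),L.max(0))
    B=S[(abs(S[:,0])<.03)&(S[:,1]>-.045)&(S[:,1]<.06)&(S[:,2]>.172)&(S[:,2]<.185)]
    if len(B)>5: print(n,'bar',len(B),np.median(B[:,2]),np.degrees(np.polyfit(B[:,1],B[:,0],1)))
    for nm,p in (('jar',(.607,.132)),('bk',(.502,.346)),('bot',(.718,.274))):
        k=W[(np.hypot(W[:,0]-p[0],W[:,1]-p[1])<.06)&(W[:,2]>.03)]; print(nm,k.mean(0).round(3) if len(k) else None,end=' ')
    print()
    if n=='side': crop(im,320,220,440,320,6,'pics/s13.png')
for n in ('top','side'):
    W=cloud(cam(n),np.load(n+'0.npz')['d']).reshape(-1,3)
    for nm,p in (('jar',(.607,.132)),('bk',(.502,.346)),('bot',(.718,.274))):
        k=W[(np.hypot(W[:,0]-p[0],W[:,1]-p[1])<.06)&(W[:,2]>.03)]; print(n,'before',nm,k.mean(0).round(3),end=' ')
E
```

```text
13.8 [ 0.5295 -0.1296  0.3367] [-0.49 -0.22 -0.02] -0.00017867287125664073
jar [0.603 0.132 0.077] bk [0.497 0.339 0.068] bot [0.71  0.276 0.114] 
side latch top 181 0.18964894415520706 slope deg 0.20839861163202866 [ 0.0163254  -0.05030346  0.19398175]
side bar 249 0.17739368058754856 [ 1.5680029  -0.04023595]
jar [0.601 0.123 0.068] bk [0.494 0.333 0.063] bot [0.711 0.267 0.101] 
wrist bar 1358 0.179734859488592 [1.42748197 0.04075898]
jar None bk None bot None 
top before jar [0.603 0.132 0.077] top before bk [0.497 0.339 0.067] top before bot [0.71  0.276 0.114] side before jar [0.601 0.123 0.068] side before bk [0.494 0.333 0.063] side before bot [0.71  0.266 0.101]
```

View pics/s13.png

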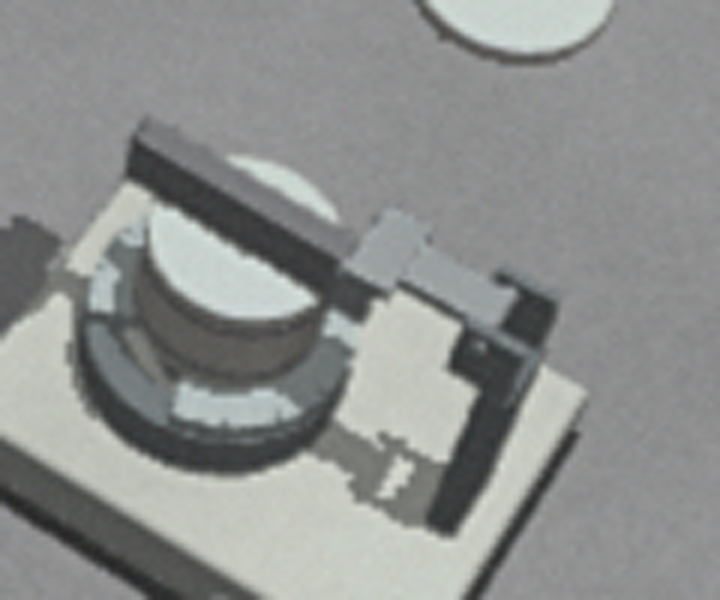

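View pics/wrist13.png

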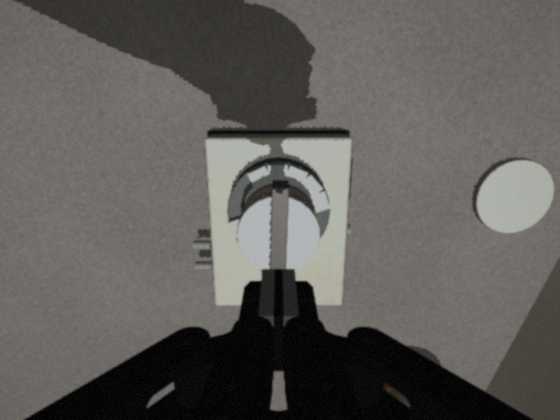

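View pics/top13.png

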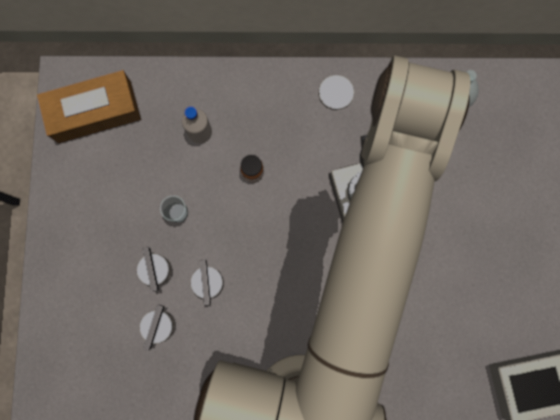

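```bash
python3 -c "
from workcell import bot
print(bot.job_done())"
```

```text
the job is handed in; nothing more can be done
None
```

The cartridge is locked in the socket and the latch is closed over the end of its bar. I handed the job in at 13.8 s of robot time, plus three camera calls, with the gripper clear of everything.

- **Fit:** I took the cartridge farthest to the robot's right. Its lugs passed the slots with no contact force, at about 172° in the world frame. I pressed it to about 61 mm against the spring and turned it clockwise about 69°, until the resisting torque rose to 1.4 N m at the stop.
- **Locked by itself:** after release the bar top measured about 179 mm, against 178 mm expected for the locked height.
- **Latch:** I swung it down with the closed fingers and pressed it against its stop with about 21 N. After I backed off, its top measured 189.6 mm (190 mm expected) and level to 0.2°, with the prongs either side of the bar.
- **Bystanders:** the jar, beaker and bottle measured the same before and after, to within 1 mm.

**Small disagreement:** the bar reads about 1.5° past the locked direction. The torque rise says it is against the stop, so this is probably my estimate of the station's angle.

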